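# Put the hazelnuts away in the storage box

### The arm

A 6-joint arm with a two-finger parallel gripper is mounted at the origin on a cart in front of the work surface, level with it; the furniture and walls round the work are solid. World frame = base frame: x ahead of the robot, y to its left, z up, the work surface at z = 0. Lengths are in m, angles in degrees, forces in N, time in s.
With the tool pointing down it reaches from about 0.25 to 0.725 m from the base axis. Payload 9.7 kg.
Tool frame: the origin (TCP) lies on the centre line of the jaws, within the pads' length; the fingertips stand tip_extent ahead of it and the grasp point (between the pads) lies 3 mm ahead of it (tip_extent is the distance from the TCP to the fingertips, in m); z points along the fingers, y is the line along which they close (so a half turn about z gives the same grasp; the last joint's range is limited). The gripper opens to 85 mm and grips with 20 to 120 N. Pads are 22 mm wide; open, the fingers measure 114 mm over their backs; the gripper's body (76 mm by 85 mm) begins 54 mm behind the grasp point. The pads swing forward as they close: fully open they stand 13 mm farther back than shut.
Start: joints at [-64.343, 4.979, 10.078, 95.1, 0, 90], TCP at [0.238, -0.496, 0.253] pointing down, gripper open.
Joint ranges: [-179.16, 179.16], [-48.56, 103.87], [-65.8, 70.77], [-126.05, 130.52], [-82.76, 87.17], [-180, 180]. Speed limits (degrees/s): [127.2, 127.2, 147.25, 180, 180, 180].

### API

Orientations are given as [roll, pitch, yaw] about the fixed x, y, z axes, in that order (R = Rz(yaw) Ry(pitch) Rx(roll)).
In Python, from workcell import * gives the robot as it stands.
- The arm moves only by the tool servo_tool, never from a script. Its argument "rows" is a list of rows, each an object with "offset": the shift along the tool's x, y, z as a fraction of full scale, a list of three; "yaw": the turn about the tool's z as a fraction of full scale; "claw": the closure, from 0 (fully open) to 1 (shut). A call has 1 to 12 rows; each row is the pose to reach, as a shift and turn from the pose commanded when the call began, along the tool's axes at that moment, turning the shorter way round; what a row does not reach only later rows make up. Full scale, the value 1, is 0.1 m for a shift and pi rad for a turn. A row lasts 1/8 s, in which the tool goes at most 62.5 mm and 10.7 degrees, less where a joint would pass 70% of its speed; a pose out of reach is approached as far as the arm can. A call with a number of a shift or a turn outside -1 to 1 is refused whole. A call with a gripper value outside its range is refused whole. The fingers move at their own pace and stop on an object; "squeeze" is the grip in N (left out, the last holds). Time passes only in rows, so rows that repeat a pose let the fingers close. It gives the time, the measured TCP pose, the force, the opening and the grip force at its end, in the units of the state.
- get_obs(): the state, without advancing time (a new reading comes with each control period).
- camera(name): name is "side" or "top"; returns (picture, depth): 420x560x3 uint8, red, green, blue; 420x560 float32, m along the optical axis (not along the pixel's ray), 0 where there is no reading.
- camera_info(name): a dict with "fx", "fy", "cx", "cy" (pixels), "dist" ([k1, k2, p1, p2, k3] as OpenCV has them; the pictures are not rectified), "cam_to_world" (4x4, takes a point from camera to world coordinates). Camera axes: x right, y up, looking along -z (the intrinsics and any distortion apply to the point x, -y, -z); pixel columns grow to the right and rows downward; lengths in m; the calibration is good to about 2 mm. A picture is of the moment at which its call begins. camera_info takes no time and is no camera call.
- job_done(): hands the job in; it is judged then, once.
The state is a dict: "time": time; "q": joint angles; "qd": joint speeds; "joint_efforts": joint torques, N m; "ee_pos": TCP position; "tcp_rot": TCP orientation; "wrist_force": force on the tool from outside, world axes, zero at the start; "torque": the same for the moment, N m; "opening": finger opening in m; "grasp_force": force on a finger pad.
Only numpy, scipy, OpenCV 4.12 (cv2) and the standard library are available. Lean on these libraries where they do the work, as an engineer would, in place of code of your own. Each camera call takes 0.05 s, during which the arm holds its last target. There are 200 camera calls.

### The job

Put the hazelnuts away: open the lid of the cream storage box right up, pour all the nuts from the green and white mug into the box, stand the empty mug upright on the worktop again and shut the lid fully. Leave the other things on the worktop where they are.

Things in the scene. Friction and masses are not known exactly. Their poses are not given: they have to be found in the camera images.
- nut_box: cream-coloured open metal storage box, 116 deep (its x) x 140 wide (its y) x 90 high, walls 4 thick, inner floor 10 above the worktop; it does not slide. Origin: centre of its underside; z up, its front (-x) faces the robot roughly, its hinge is along the top of the back wall (+x)
- box_mouth (a point): centre of the box's open mouth, in the plane of the rim, 90 above the worktop; axes as the box's
- lid_hinge (a point): middle of the lid's hinge axis, at the box's back top edge: 62 behind the box's centre (+x), 91 above the worktop; the axis runs along the box's y
- box_lid (a joint): angle of the box's wooden lid: 0 = shut on the rim, 1.57 = standing upright at the back, 1.85 = leaning back against its stop (it swings up and away from the robot). The stiff hinge holds the lid at any angle; turning it takes about 2 N at the bar. Lid plate 146 wide, 12 thick, reaching 124 from the hinge axis
- lid_bar (a point): middle of the steel bar handle on the lid's outer face: round bar 10 thick, 100 long along the box's y, on two posts 68 apart. With the lid shut it lies 102 in front of the hinge axis and 46 above it (34 clear above the lid); turns with the lid; point axes are the lid's (equal to the box's when shut)
- nut_mug: straight mug, green above and white below, 78 in diameter, 101 high, wall about 4, holding the hazelnuts; 0.28 kg. Origin on its underside, 18 from the mug's own axis: the axis lies at y = +18 in its frame. The handle is at -y: it spans y = -58 to -21 and z = 10 to 94, about 13 thick in x (centred on x = 0) in its outer half, widening to 28 where it joins the mug. z up
- nut_1: hazelnut in its shell, brown with a pale cap, 22 in diameter, 25 long, 12 g; origin at its centre
- nut_2: another hazelnut, the same
- nut_3: another hazelnut, the same
- nut_4: another hazelnut, the same
- nut_5: another hazelnut, the same
- nut_6: another hazelnut, the same
- nut_7: another hazelnut, the same
- lemon: lemon lying on the chopping board at the right, 78x55x56; a bystander; origin under its centre
- garlic_bulb: garlic bulb, 60x57x58; a bystander; origin under its centre
- striped_mug: white mug with yellow stripes, empty, 86 in diameter, 101 high; a bystander; origin on its underside
Things that resemble listed ones, but are neither listed nor needed, are in the scene too. Leave any blue look-alike of the nut_mug alone.

How it is judged (in metres and radians):
On the way, in this order (a step that is already met when the one before it is completed fails the run):
1. the box's lid is opened right up (past 1.2 rad) (value of joint box_lid above 1.2 rad), for 0.2 s.
2. all seven hazelnuts are in the box (x of nut_1 in the frame of nut_box between -0.058 and 0.058 m and y of nut_1 in the frame of nut_box between -0.07 and 0.07 m and z of nut_1 in the frame of nut_box between 0 and 0.086 m and x of nut_2 in the frame of nut_box between -0.058 and 0.058 m and y of nut_2 in the frame of nut_box between -0.07 and 0.07 m and z of nut_2 in the frame of nut_box between 0 and 0.086 m and x of nut_3 in the frame of nut_box between -0.058 and 0.058 m and y of nut_3 in the frame of nut_box between -0.07 and 0.07 m and z of nut_3 in the frame of nut_box between 0 and 0.086 m and x of nut_4 in the frame of nut_box between -0.058 and 0.058 m and y of nut_4 in the frame of nut_box between -0.07 and 0.07 m and z of nut_4 in the frame of nut_box between 0 and 0.086 m and x of nut_5 in the frame of nut_box between -0.058 and 0.058 m and y of nut_5 in the frame of nut_box between -0.07 and 0.07 m and z of nut_5 in the frame of nut_box between 0 and 0.086 m and x of nut_6 in the frame of nut_box between -0.058 and 0.058 m and y of nut_6 in the frame of nut_box between -0.07 and 0.07 m and z of nut_6 in the frame of nut_box between 0 and 0.086 m and x of nut_7 in the frame of nut_box between -0.058 and 0.058 m and y of nut_7 in the frame of nut_box between -0.07 and 0.07 m and z of nut_7 in the frame of nut_box between 0 and 0.086 m), for 0.2 s.
At the end, for the whole second after the job is handed in: All seven hazelnuts lie at rest inside the storage box below its rim, the lid is shut (under 0.05 rad), and the mug stands upright (within 0.08 rad) and still on the worktop (all of step 2 and linear speed of each of nut_1, nut_2, nut_3, nut_4, nut_5, nut_6, nut_7 below 0.05 m/s and value of joint box_lid below 0.05 rad and angle between nut_mug's own z axis and vertical below 0.08 rad and height (world z) of nut_mug between -0.01 and 0.012 m and linear speed of nut_mug below 0.03 m/s); the robot touches nothing.
It fails at once if the lemon is moved by more than 3 cm (distance of lemon from where it was at the start of the episode above 0.03 m).
It fails at once if the garlic is moved by more than 3 cm (distance of garlic_bulb from where it was at the start of the episode above 0.03 m).
It fails at once if the striped mug is moved by more than 3 cm (distance of striped_mug from where it was at the start of the episode above 0.03 m).
It also fails if it takes over 72 s, if anything falls off the work surface, if the arm or the gripper's body presses on something with over 40 N, if the wrist force passes 120 N, or if a joint passes its speed limit or range.

## Working session

There is one attempt and no reset: what is moved stays moved. The work goes in short steps, Python scripts to look and compute and a tool call to move; the robot and the scene stay as the last step left them, time stands still between calls to the robot, and variables do not carry over. Pictures are saved under pics/ and viewed, at most 10 in all, crops included, and the job is handed in when it is done.

Besides the shell and the picture viewer there is one more tool, called after "Request:" by a JSON object that holds its "api" and its "payload". servo_tool: Moves the arm, as the interface text tells. Its arguments: {"type":"object","properties":{"rows":{"type":"array"},"squeeze":{"type":"number"}},"required":["rows"]}

```bash
ls; mkdir -p pics
cat > h.py <<'E'
from workcell import *
import numpy as np, cv2
def world(name, d, px):
    i=camera_info(name); px=np.array(px,float).reshape(-1,2)
    K=np.array([[i["fx"],0,i["cx"]],[0,i["fy"],i["cy"]],[0,0,1]])
    u=cv2.undistortPoints(px.reshape(-1,1,2),K,np.array(i["dist"],float)).reshape(-1,2)
    z=d[px[:,1].astype(int),px[:,0].astype(int)]
    P=np.c_[u[:,0]*z,-u[:,1]*z,-z,np.ones(len(z))]
    W=(P@np.array(i["cam_to_world"]).T)[:,:3]; W[z==0]=np.nan
    return W
def cloud(name,d):
    v,u=np.mgrid[0:420,0:560]
    return world(name,d,np.c_[u.ravel(),v.ravel()]).reshape(420,560,3)
E
python3 - <<'E'
from h import *
for n in("top","side"):
    p,d=camera(n); cv2.imwrite(f"pics/{n}0.png",p[:,:,::-1]); np.savez(f"{n}0.npz",p=p,d=d)
    print(n,np.round(camera_info(n)["cam_to_world"],3).tolist(),camera_info(n)["fx"])
print(get_obs())
E
```

```text
pics
top [[0.0, 0.991, -0.131, 0.472], [-1.0, -0.001, -0.011, 0.007], [-0.011, 0.131, 0.991, 0.971], [0.0, 0.0, 0.0, 1.0]] 390.83498465378324
side [[-0.899, 0.254, -0.358, 0.033], [-0.438, -0.562, 0.701, 1.089], [-0.023, 0.787, 0.617, 1.054], [0.0, 0.0, 0.0, 1.0]] 503.3725471207352
{'time': 0.1, 'q': array([-6.43434064e+01,  5.00927619e+00,  1.00401357e+01,  9.51011311e+01,
       -8.46992559e-04,  8.99998552e+01]), 'qd': array([ 0.04011342, -0.05887875,  0.05444349, -0.02171585, -0.05347264,
       -0.05647122]), 'joint_efforts': array([-2.68066111e-05, -5.21560979e+01,  4.65654409e+01,  1.58964522e-02,
        2.15757268e-06, -3.53280882e-06]), 'ee_pos': array([ 0.23805468, -0.49561057,  0.25265145]), 'tcp_rot': array([-1.79929728e+02,  8.46814296e-04,  2.56567395e+01]), 'wrist_force': array([ 0.89612672, -0.23392925, -0.0634981 ]), 'torque': array([ 0.06129519, -0.00275386, -0.00634723]), 'grasp_force': 0.0, 'opening': 0.08569734674508064}
```

View pics/top0.png

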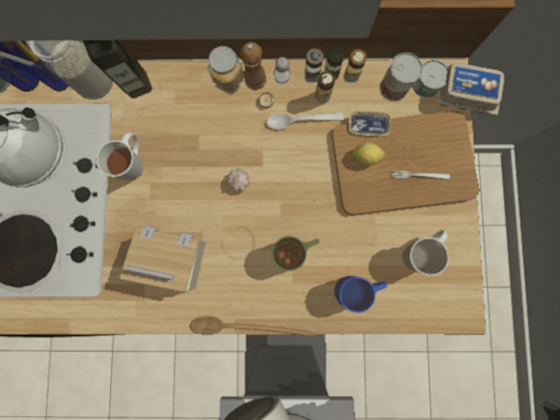

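View pics/side0.png

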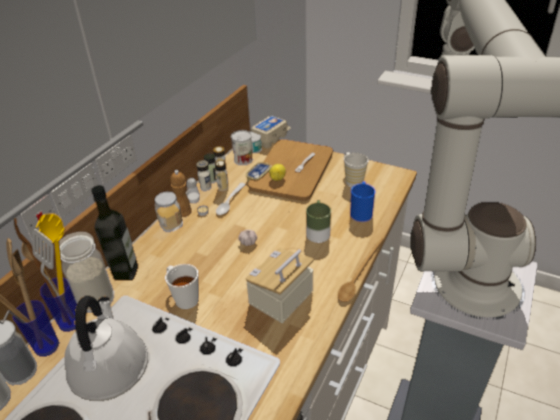

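Candidates for the mug: the green one at top-view (290,253), the blue look-alike at (356,294), the striped mug at (428,256) and the coffee mug at (120,160). By the description it is the green one with its handle toward (315,243). The box is at (162,260), with its bar at about (150,273).

```bash
cat > m.py <<'E'
from h import *
f=np.load("top0.npz");p,d=f["p"],f["d"];C=cloud("top",d)
x,y,z=C[...,0],C[...,1],C[...,2]
c=world("top",d,[(290,240),(237,180),(162,255),(356,283),(428,240)]);print(np.round(c,3))
def dbg(n,m): print(n,m.sum(),np.round(C[m].mean(0),3) if m.sum() else '')
# mug rim
reg=(np.hypot(np.arange(560)[None]-292,np.arange(420)[:,None]-250)<32)
rim=reg&(z>.094)&(z<.108); P=C[rim][:,:2]
# circle fit on the rim (handle is below .094)
from scipy.optimize import least_squares
r=least_squares(lambda q:np.hypot(P[:,0]-q[0],P[:,1]-q[1])-q[2],[*P.mean(0),.037],loss='soft_l1',f_scale=.002)
print("mug c",r.x,len(P)); cx,cy=r.x[:2]
rr=np.hypot(x-cx,y-cy)
h=reg&(rr>.046)&(rr<.08)&(z>.03)&(z<.1); H=C[h]
print("handle",h.sum(),np.round(H.mean(0),3),"dir",np.degrees(np.arctan2(*(H[:,:2].mean(0)-[cx,cy])[::-1])),'z',np.percentile(H[:,2],[5,50,95]))
# box
u=np.arange(560)[None]+0*z; v=np.arange(420)[:,None]+0*z
rg=(u>110)&(u<215)&(v>215)&(v<305)
lid=rg&(z>.093)&(z<.113)
(a,b),(w,hh),an=cv2.minAreaRect((C[lid][:,:2]*1000).astype(np.float32)); print("lid rect",a,b,w,hh,an,np.median(z[lid]))
bar=rg&(z>.128)&(z<.155);B=C[bar]
(a,b),(w,hh),an=cv2.minAreaRect((B[:,:2]*1000).astype(np.float32));print("bar",a,b,w,hh,an,bar.sum(),np.median(B[:,2]),B[:,2].max())
im=p[:,:,::-1].copy(); im[lid]=im[lid]//2+[0,0,120]; im[bar]=[255,0,0]; im[h]=[255,0,255]; im[rim]=[0,255,255]
cv2.imwrite("pics/chk.png",np.hstack([cv2.resize(im[205:315,95:225],None,fx=3,fy=3,interpolation=0),cv2.resize(im[205:315,245:375],None,fx=3,fy=3,interpolation=0)]))
E
python3 m.py; python3 -c "
import workcell;print([n for n in dir(workcell) if n[0]!='_'])"
```

```text
[[ 0.527 -0.009  0.013]
 [ 0.668  0.118  0.051]
 [ 0.488  0.273  0.114]
 [ 0.423 -0.169  0.009]
 [ 0.523 -0.323  0.075]]
mug c [ 0.49400015 -0.00428699  0.03772103] 224
handle 64 [ 0.518 -0.058  0.089] dir -65.95846113439443 z [0.07133157 0.09201443 0.0966461 ]
lid rect 498.5137939453125 273.6982421875 146.62655639648438 98.94503784179688 77.7607421875 0.10943427654970556
bar 440.15728759765625 285.18017578125 142.05169677734375 31.25313949584961 79.05628204345703 193 0.12907600820789555 0.1541167413371084
['PlanningError', 'camera', 'camera_info', 'get_obs', 'job_done', 'tip_extent']
```

View pics/chk.png

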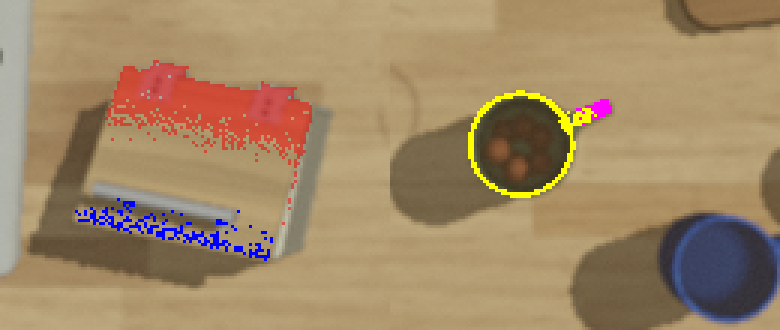

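The crop confirms the green mug with nuts and its handle toward -66°. The lid is already ajar because its front is higher than its back, so I'll fit the lid plane and the bar.

```bash
cat >> m.py <<'E'
print("-----")
P=C[rg&(z>.095)&(z<.135)]
best=None;rng=np.random.default_rng(0)
for _ in range(500):
    s=P[rng.choice(len(P),3,False)];n=np.cross(s[1]-s[0],s[2]-s[0]);n/=np.linalg.norm(n)+1e-12;n*=np.sign(n[2])
    k=np.abs((P-s[0])@n)<.002
    if best is None or k.sum()>best.sum(): best=k
Q=P[best];c=Q.mean(0);n=np.linalg.svd(Q-c)[2][2];n*=np.sign(n[2])
print("lid",len(Q),c,n,"open deg",np.degrees(np.arccos(n[2])),"dir",np.degrees(np.arctan2(n[1],n[0])))
D=(C-c)@n; barm=rg&(D>.025)&(D<.05)&(z<.25);B=C[barm]
print("bar",len(B),B.mean(0),np.median(D[barm]),np.percentile(D[barm],[5,50,95]))
al=np.linalg.svd(B[:,:2]-B[:,:2].mean(0))[2][0];print("bar dir",np.degrees(np.arctan2(al[1],al[0])))
m=rg&(np.abs(D)<.004)&(z>.09)
(a,b),(w,hh),an=cv2.minAreaRect((C[m][:,:2]*1000).astype(np.float32));print(a,b,w,hh,an);print(np.round(cv2.boxPoints(((a,b),(w,hh),an))))
f=np.load("side0.npz");S=cloud("side",f["d"])
m=(np.abs(S[...,0]-.48)<.14)&(np.abs(S[...,1]-.27)<.14)
D=(S-c)@n
B=S[m&(D>.025)&(D<.05)];print("side bar",len(B),B.mean(0),"above",np.percentile((B-c)@n,[5,50,95]))
al=np.linalg.svd(B[:,:2]-B[:,:2].mean(0))[2][0];print("bar dir",np.degrees(np.arctan2(al[1],al[0])))
L=S[m&(np.abs(D)<.004)&(S[...,2]>.09)];(a,b),(w,hh),an=cv2.minAreaRect((L[:,:2]*1000).astype(np.float32));print(a,b,w,hh,an);print(np.round(cv2.boxPoints(((a,b),(w,hh),an))))
# mug handle from side
m=(np.hypot(S[...,0]-cx,S[...,1]-cy)<.085)&(np.hypot(S[...,0]-cx,S[...,1]-cy)>.044)&(S[...,2]>.02);H=S[m]
print("handle side",len(H),H.mean(0))
print("tip",tip_extent)
E
python3 m.py | sed '1,/-----/d'
```

```text
lid 2638 [0.48119908 0.27559337 0.11733306] [ 0.19586751 -0.03603126  0.9799682 ] open deg 11.48749442180514 dir -10.423442557305673
bar 243 [0.45307111 0.28203736 0.16144925] 0.03766876409841561 [0.03427724 0.03766876 0.04037057]
bar dir 78.79536704304961
481.92669677734375 276.8017272949219 146.65029907226562 117.78492736816406 78.9596939086914
[[410. 216.]
 [526. 194.]
 [554. 337.]
 [438. 360.]]
side bar 139 [0.44826018 0.28442401 0.16025085] above [0.02860669 0.03569792 0.0393643 ]
bar dir 78.10091397957694
477.8206787109375 277.5560607910156 148.5214385986328 122.04731750488281 78.74378204345703
[[403. 217.]
 [523. 193.]
 [552. 338.]
 [432. 362.]]
handle side 39 [ 0.47052253 -0.00488472  0.07270858]
tip 0.022
```

Request:
{"api": "servo_tool", "payload": {"rows": [{"offset": [0.88, -1, 0], "yaw": 0, "claw": 0}, {"offset": [0.88, -1, 0], "yaw": 0, "claw": 0}, {"offset": [0.88, -1, 0], "yaw": 0, "claw": 0}]}}

```text
time: 0.48
ee_pos: [0.2747, -0.3649, 0.2537]
tcp_rot: [180.0, -0.0, 25.8]
wrist_force: [0.7, -0.8, 0.0]
opening: 0.0852
grasp_force: 0.0
```

Request:
{"api": "servo_tool", "payload": {"rows": [{"offset": [0.88, -1, 0], "yaw": 0, "claw": 0}, {"offset": [0.88, -1, 0], "yaw": 0, "claw": 0}, {"offset": [0.88, -1, 0], "yaw": 0, "claw": 0}]}}

```text
time: 0.85
ee_pos: [0.3108, -0.2372, 0.2535]
tcp_rot: [180.0, -0.0, 25.9]
wrist_force: [-0.0, -0.5, 0.3]
opening: 0.0856
grasp_force: 0.0
```

Request:
{"api": "servo_tool", "payload": {"rows": [{"offset": [0.88, -1, 0], "yaw": 0, "claw": 0}, {"offset": [0.88, -1, 0], "yaw": 0, "claw": 0}, {"offset": [0.88, -1, 0], "yaw": 0, "claw": 0}]}}

```text
time: 1.23
ee_pos: [0.3471, -0.1089, 0.2533]
tcp_rot: [180.0, -0.0, 25.9]
wrist_force: [0.3, -0.5, 0.5]
opening: 0.0855
grasp_force: 0.0
```

Request:
{"api": "servo_tool", "payload": {"rows": [{"offset": [0.88, -1, 0], "yaw": 0, "claw": 0}, {"offset": [0.88, -1, 0], "yaw": 0, "claw": 0}, {"offset": [0.88, -1, 0], "yaw": 0, "claw": 0}]}}

```text
time: 1.6
ee_pos: [0.3832, 0.0191, 0.2528]
tcp_rot: [-180.0, 0.0, 25.9]
wrist_force: [0.1, -0.1, -0.1]
opening: 0.0854
grasp_force: 0.0
```

Request:
{"api": "servo_tool", "payload": {"rows": [{"offset": [0.88, -1, 0], "yaw": 0, "claw": 0}, {"offset": [0.88, -1, 0], "yaw": 0, "claw": 0}, {"offset": [0.88, -1, 0], "yaw": 0, "claw": 0}]}}

```text
time: 1.98
ee_pos: [0.4195, 0.1466, 0.2523]
tcp_rot: [180.0, 0.1, 25.8]
wrist_force: [0.3, -1.1, 0.4]
opening: 0.0853
grasp_force: 0.0
```

Request:
{"api": "servo_tool", "payload": {"rows": [{"offset": [0.88, -1, 0], "yaw": -0.296, "claw": 0}, {"offset": [0.88, -1, 0], "yaw": -0.296, "claw": 0}, {"offset": [0.88, -1, 0], "yaw": -0.296, "claw": 0}, {"offset": [0.88, -1, 0], "yaw": -0.296, "claw": 0}, {"offset": [0.88, -1, 0], "yaw": -0.296, "claw": 0}, {"offset": [0.88, -1, 0], "yaw": -0.296, "claw": 0}, {"offset": [0.88, -1, 0], "yaw": -0.296, "claw": 0}]}}

```text
time: 2.85
ee_pos: [0.455, 0.2724, 0.2532]
tcp_rot: [180.0, 0.0, 78.6]
wrist_force: [0.1, 0.3, -0.4]
opening: 0.0855
grasp_force: 0.0
```

Request:
{"api": "servo_tool", "payload": {"rows": [{"offset": [0.1, -0.06, 0.0], "yaw": 0, "claw": 0}, {"offset": [0.1, -0.06, 0.6], "yaw": 0, "claw": 0}, {"offset": [0.1, -0.06, 0.9], "yaw": 0, "claw": 0}, {"offset": [0.1, -0.06, 0.9], "yaw": 0, "claw": 0}, {"offset": [0.1, -0.06, 0.9], "yaw": 0, "claw": 1}, {"offset": [0.1, -0.06, 0.9], "yaw": 0, "claw": 1}, {"offset": [0.1, -0.06, 0.9], "yaw": 0, "claw": 1}, {"offset": [0.1, -0.06, 0.9], "yaw": 0, "claw": 1}, {"offset": [0.1, -0.06, 0.9], "yaw": 0, "claw": 1}, {"offset": [0.1, -0.06, 0.9], "yaw": 0, "claw": 1}], "squeeze": 25}}

```text
time: 4.1
ee_pos: [0.4504, 0.2847, 0.1634]
tcp_rot: [180.0, -0.0, 78.9]
wrist_force: [1.3, 0.7, 0.4]
opening: 0.0091
grasp_force: 24.8
```

Request:
{"api": "servo_tool", "payload": {"rows": [{"offset": [0, 0.05, -0.065], "yaw": 0, "claw": 1}, {"offset": [0, 0.107, -0.127], "yaw": 0, "claw": 1}, {"offset": [0, 0.18, -0.195], "yaw": 0, "claw": 1}, {"offset": [0, 0.255, -0.254], "yaw": 0, "claw": 1}, {"offset": [0, 0.335, -0.308], "yaw": 0, "claw": 1}, {"offset": [0, 0.422, -0.354], "yaw": 0, "claw": 1}, {"offset": [0, 0.512, -0.393], "yaw": 0, "claw": 1}, {"offset": [0, 0.605, -0.423], "yaw": 0, "claw": 1}, {"offset": [0, 0.7, -0.445], "yaw": 0, "claw": 1}, {"offset": [0, 0.796, -0.459], "yaw": 0, "claw": 1}, {"offset": [0, 0.894, -0.465], "yaw": 0, "claw": 1}, {"offset": [0, 0.991, -0.462], "yaw": 0, "claw": 1}]}}

```text
time: 5.6
ee_pos: [0.5483, 0.2654, 0.2094]
tcp_rot: [180.0, 0.0, 78.9]
wrist_force: [-2.4, 0.5, 3.8]
opening: 0.0089
grasp_force: 25.6
```

Request:
{"api": "servo_tool", "payload": {"rows": [{"offset": [0, 0.096, 0.014], "yaw": 0, "claw": 1}, {"offset": [0, 0.193, 0.032], "yaw": 0, "claw": 1}, {"offset": [0, 0.286, 0.06], "yaw": 0, "claw": 1}, {"offset": [0, 0.377, 0.096], "yaw": 0, "claw": 1}, {"offset": [0, 0.464, 0.14], "yaw": 0, "claw": 1}, {"offset": [0, 0.464, 0.14], "yaw": 0, "claw": 0.75}, {"offset": [0, 0.464, 0.14], "yaw": 0, "claw": 0.75}, {"offset": [0, 0.464, 0.14], "yaw": 0, "claw": 0.75}, {"offset": [0, 0.464, -0.4], "yaw": 0, "claw": 0.75}, {"offset": [0, 0.464, -0.6], "yaw": 0, "claw": 0.75}, {"offset": [0, 0.464, -0.6], "yaw": 0, "claw": 0.75}]}}

```text
time: 6.98
ee_pos: [0.5935, 0.2571, 0.2714]
tcp_rot: [179.8, -0.1, 79.0]
wrist_force: [-0.2, 1.2, -0.4]
opening: 0.0215
grasp_force: 0.0
```

Run:
```python
from h import *
for n in("top","side"):
    p,d=camera(n); np.savez(f"{n}1.npz",p=p,d=d)
    cv2.imwrite(f"pics/{n}1.png",p[:,:,::-1])
```

```text
(no output)
```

View pics/side1.png

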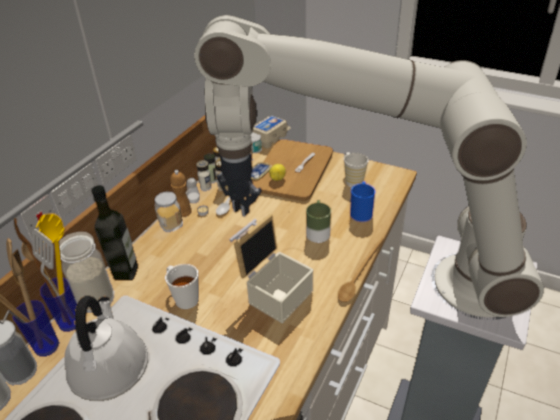

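The lid is standing upright at about (258,245), and I can see inside the box at (280,290). I'll refine the box position and head for the mug handle.

Run:
```python
from h import *
a=np.array([-11.])*np.pi/180;ux=np.array([np.cos(a[0]),np.sin(a[0])]);uy=np.array([-ux[1],ux[0]])
for n in("top","side"):
    C=cloud(n,np.load(n+"1.npz")["d"]);q=(C[...,:2]-[.479,.278]);X=q@ux;Y=q@uy;Z=C[...,2]
    m=(abs(X)<.057)&(abs(Y)<.085)&(Z>.084)&(Z<.096)
    P=C[m][:,:2]*1000;r=cv2.minAreaRect(P.astype(np.float32));print(n,m.sum(),r)
    print(" X",np.percentile(X[m],[1,99]),"Y",np.percentile(Y[m],[1,99]))
    m=(abs(X)<.05)&(abs(Y)<.062)&(Z<.08)&(Z>-.01);print(" inside z",np.percentile(Z[m],[5,50,95]) if m.any() else 0)
    L=(X>.05)&(X<.1)&(abs(Y)<.07)&(Z>.1)&(Z<.21);P=np.c_[X[L],Z[L]];print(" lid",np.percentile(P[:,0],[5,50,95]),np.percentile(Z[L],[1,99]))
```

```text
top 513 ((478.92669677734375, 277.55029296875), (143.49520874023438, 113.88349914550781), 79.0987319946289)
 X [-0.05657644  0.05684016] Y [-0.07198484  0.07076639]
 inside z [0.00844407 0.01112537 0.01401255]
 lid [0.0635845  0.06993855 0.0914798 ] [0.10818222 0.20865156]
side 382 ((478.8459777832031, 276.91973876953125), (146.22555541992188, 113.95257568359375), 79.04093170166016)
 X [-0.05687238  0.05669276] Y [-0.07220452  0.07097227]
 inside z [0.00907694 0.01274773 0.0163245 ]
 lid [0.05997365 0.06590741 0.07448417] [0.10456293 0.20893535]
```

Request:
{"api": "servo_tool", "payload": {"rows": [{"offset": [-0.8, 0, 0], "yaw": 0, "claw": 0.75}, {"offset": [-0.8, 0, 0], "yaw": 0, "claw": 0.75}]}}

```text
time: 7.32
ee_pos: [0.5768, 0.1759, 0.268]
tcp_rot: [-179.9, 0.1, 78.9]
wrist_force: [0.6, -0.2, 0.1]
opening: 0.0214
grasp_force: 0.0
```

Request:
{"api": "servo_tool", "payload": {"rows": [{"offset": [-0.8, 0, 0], "yaw": 0, "claw": 0}, {"offset": [-0.8, 0, 0], "yaw": 0, "claw": 0}]}}

```text
time: 7.58
ee_pos: [0.5616, 0.0974, 0.2687]
tcp_rot: [-179.9, 0.0, 78.8]
wrist_force: [0.3, 0.3, 0.2]
opening: 0.057
grasp_force: 0.0
```

Request:
{"api": "servo_tool", "payload": {"rows": [{"offset": [-0.85, 0, 0.3], "yaw": 0, "claw": 0}, {"offset": [-0.85, -0.05, 0.3], "yaw": 0, "claw": 0}]}}

```text
time: 7.82
ee_pos: [0.5404, 0.0157, 0.2375]
tcp_rot: [-179.9, 0.0, 78.9]
wrist_force: [0.3, -0.4, 0.0]
opening: 0.0853
grasp_force: 0.0
```

Request:
{"api": "servo_tool", "payload": {"rows": [{"offset": [-0.85, -0.05, 0.3], "yaw": -0.194, "claw": 0}, {"offset": [-0.85, -0.05, 0.3], "yaw": -0.194, "claw": 0}, {"offset": [-0.85, -0.05, 0.3], "yaw": -0.194, "claw": 0}, {"offset": [-0.85, -0.05, 0.3], "yaw": -0.194, "claw": 0}, {"offset": [-0.85, -0.05, 0.3], "yaw": -0.194, "claw": 0}]}}

```text
time: 8.45
ee_pos: [0.52, -0.0648, 0.2087]
tcp_rot: [-180.0, -0.0, 113.8]
wrist_force: [-0.5, 0.1, 0.2]
opening: 0.0854
grasp_force: 0.0
```

Request:
{"api": "servo_tool", "payload": {"rows": [{"offset": [0.01, 0.0, 0.5], "yaw": 0, "claw": 0}, {"offset": [0.01, 0.0, 1], "yaw": 0, "claw": 0}]}}

```text
time: 8.7
ee_pos: [0.5199, -0.0638, 0.1082]
tcp_rot: [179.9, 0.0, 113.8]
wrist_force: [-0.7, -0.3, -0.5]
opening: 0.0856
grasp_force: 0.0
```

Request:
{"api": "servo_tool", "payload": {"rows": [{"offset": [0, 0, 0.25], "yaw": 0, "claw": 0}, {"offset": [0, 0, 0.49], "yaw": 0, "claw": 0}, {"offset": [0, 0, 0.49], "yaw": 0, "claw": 0}, {"offset": [0, 0, 0.49], "yaw": 0, "claw": 0.6}, {"offset": [0, 0, 0.49], "yaw": 0, "claw": 0.6}, {"offset": [0, 0, 0.49], "yaw": 0, "claw": 0.8}, {"offset": [0, 0, 0.49], "yaw": 0, "claw": 1}, {"offset": [0, 0, 0.49], "yaw": 0, "claw": 1}, {"offset": [0, 0, 0.49], "yaw": 0, "claw": 1}, {"offset": [0, 0, 0.49], "yaw": 0, "claw": 1}], "squeeze": 50}}

```text
time: 9.95
ee_pos: [0.5199, -0.0644, 0.0611]
tcp_rot: [180.0, 0.0, 113.9]
wrist_force: [-0.5, -0.6, 6.4]
opening: 0.0164
grasp_force: 47.7
```

Request:
{"api": "servo_tool", "payload": {"rows": [{"offset": [0, 0, -0.1], "yaw": 0, "claw": 1}, {"offset": [0, 0, -0.3], "yaw": 0, "claw": 1}, {"offset": [0, 0, -0.6], "yaw": 0, "claw": 1}, {"offset": [0, 0, -0.6], "yaw": 0, "claw": 1}]}}

```text
time: 10.45
ee_pos: [0.5206, -0.0644, 0.1225]
tcp_rot: [179.8, 0.1, 113.9]
wrist_force: [0.2, 0.6, -3.7]
opening: 0.0161
grasp_force: 47.7
```

Run:
```python
from h import *
ims=[]
for n,(a,b,c,e) in dict(top=(180,340,200,400),side=(120,280,220,420)).items():
    p,d=camera(n); np.savez(f"{n}2.npz",p=p,d=d)
    ims.append(cv2.resize(p[a:b,c:e,::-1],None,fx=2,fy=2))
cv2.imwrite("pics/g.png",np.hstack(ims))
```

```text
(no output)
```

View pics/g.png

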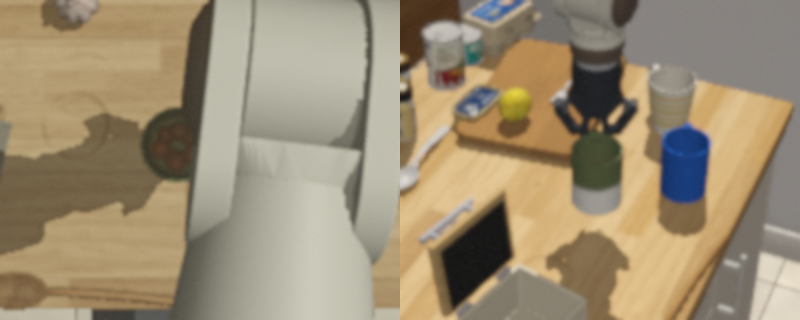

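The mug is held level, clear of the worktop, with the nuts in it. The tool can't tilt, so I'll tip the mug by levering it over the box's right-hand rim, letting it pivot at the handle.

Request:
{"api": "servo_tool", "payload": {"rows": [{"offset": [0.2, 0, -0.05], "yaw": 0, "claw": 1}, {"offset": [0.5, -0.03, -0.05], "yaw": 0, "claw": 1}, {"offset": [0.85, -0.05, -0.05], "yaw": 0, "claw": 1}]}}

```text
time: 10.92
ee_pos: [0.4793, 0.0126, 0.1245]
tcp_rot: [-179.9, -0.0, 113.8]
wrist_force: [-0.3, -0.2, -4.1]
opening: 0.0158
grasp_force: 47.8
```

Request:
{"api": "servo_tool", "payload": {"rows": [{"offset": [0.3, -0.02, -0.05], "yaw": 0.04, "claw": 1}, {"offset": [0.5, -0.03, -0.05], "yaw": 0.08, "claw": 1}, {"offset": [0.7, -0.05, -0.05], "yaw": 0.12, "claw": 1}, {"offset": [0.84, -0.05, -0.05], "yaw": 0.16, "claw": 1}, {"offset": [0.84, -0.05, -0.05], "yaw": 0.194, "claw": 1}, {"offset": [0.84, -0.05, -0.05], "yaw": 0.194, "claw": 1}, {"offset": [0.84, -0.05, -0.05], "yaw": 0.194, "claw": 1}]}}

```text
time: 11.8
ee_pos: [0.4416, 0.0864, 0.13]
tcp_rot: [-179.9, 0.0, 79.1]
wrist_force: [0.5, 0.7, -3.0]
opening: 0.0159
grasp_force: 47.8
```

```bash
cat > b.py <<'E'
from h import *
import sys
a=np.radians(-11);R=np.array([[np.cos(a),np.sin(a)],[-np.sin(a),np.cos(a)]])
def toC(P): Q=np.array(P,float).copy();Q[...,:2]=(Q[...,:2]-[.479,.277])@R.T;return Q
o=get_obs();print("t",o["time"],"tcp box",np.round(toC(o["ee_pos"]),4),o["tcp_rot"],o["wrist_force"],o["torque"],o["opening"])
E
python3 - <<'E'
from b import *
for n in("side","top"):
    p,d=camera(n);np.savez(n+"3.npz",p=p,d=d);C=cloud(n,d);Q=toC(C)
    hsv=cv2.cvtColor(p,cv2.COLOR_RGB2HSV)
    m=(abs(Q[...,0])<.06)&(Q[...,1]>-.2)&(Q[...,1]<-.06)&(Q[...,2]>.05)&(Q[...,2]<.2)
    g=m&(hsv[...,0]>30)&(hsv[...,0]<85)&(hsv[...,1]>50)
    print(n,m.sum(),g.sum(),[np.round(np.percentile(Q[g][:,i],[2,50,98]),3) for i in range(3)] if g.sum() else 0)
E
```

```text
t 11.8 tcp box [-0.0004 -0.1943  0.13  ] [-1.79947777e+02  1.53030354e-02  7.90785770e+01] [ 0.51242216  0.70905629 -2.9774894 ] [-0.16655094 -0.01117983  0.08570513] 0.015857818596889683
side 1918 699 [array([-0.042, -0.003,  0.032]), array([-0.178, -0.132, -0.089]), array([0.113, 0.148, 0.17 ])]
top 36 0 0
```

Request:
{"api": "servo_tool", "payload": {"rows": [{"offset": [0.1, 0, -0.05], "yaw": 0, "claw": 1}, {"offset": [0.19, 0, -0.05], "yaw": 0, "claw": 1}, {"offset": [0.24, 0, -0.14], "yaw": 0, "claw": 1}, {"offset": [0.29, 0, -0.22], "yaw": 0, "claw": 1}, {"offset": [0.34, 0, -0.31], "yaw": 0, "claw": 1}, {"offset": [0.41, 0, -0.38], "yaw": 0, "claw": 1}, {"offset": [0.48, 0, -0.45], "yaw": 0, "claw": 1}, {"offset": [0.555, 0, -0.515], "yaw": 0, "claw": 1}, {"offset": [0.555, 0, -0.515], "yaw": 0, "claw": 1}], "squeeze": 40}}

```text
time: 13.02
ee_pos: [0.4535, 0.1402, 0.1848]
tcp_rot: [179.8, 0.1, 78.9]
wrist_force: [-2.8, -10.9, 10.3]
opening: 0.0154
grasp_force: 43.6
```

```bash
cat > look.py <<'E'
from b import *
n=sys.argv[1]
p,d=camera("side");np.savez(n+".npz",p=p,d=d);C=cloud("side",d);Q=toC(C)
cv2.imwrite(f"pics/{n}.png",cv2.resize(p[130:330,180:440,::-1],None,fx=3,fy=3))
E
python3 look.py t30
```

```text
t 13.025 tcp box [ 0.0011 -0.1391  0.1848] [1.79779235e+02 5.11988351e-02 7.89207103e+01] [ -2.83786848 -10.90744003  10.26210718] [-2.21576456  0.56833398  0.01860451] 0.015444211717127503
```

View pics/t30.png

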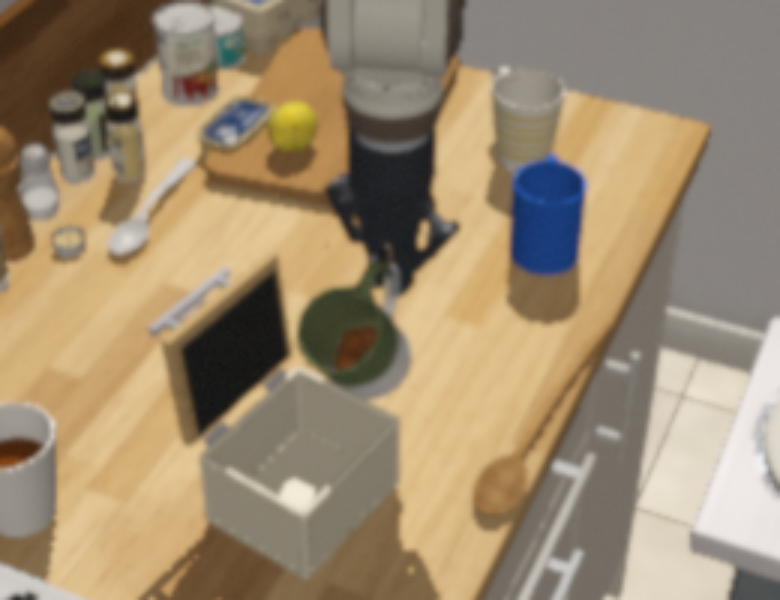

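The picture shows the mug tilting at its handle over the rim, mouth at (350,340), with the nuts still inside. Continuing over the box.

Request:
{"api": "servo_tool", "payload": {"rows": [{"offset": [0.09, 0, -0.05], "yaw": 0, "claw": 1}, {"offset": [0.18, 0, -0.1], "yaw": 0, "claw": 1}, {"offset": [0.265, 0, -0.145], "yaw": 0, "claw": 1}, {"offset": [0.365, 0, -0.155], "yaw": 0, "claw": 1}, {"offset": [0.465, 0, -0.165], "yaw": 0, "claw": 1}, {"offset": [0.56, 0, -0.17], "yaw": 0, "claw": 1}, {"offset": [0.66, 0, -0.18], "yaw": 0, "claw": 1}, {"offset": [0.755, 0, -0.185], "yaw": 0, "claw": 1}, {"offset": [0.755, 0, -0.185], "yaw": 0, "claw": 1}]}}

```text
time: 14.2
ee_pos: [0.4691, 0.217, 0.2055]
tcp_rot: [179.6, -0.4, 79.0]
wrist_force: [0.5, 2.1, 21.6]
opening: 0.0154
grasp_force: 42.2
```

Request:
{"api": "servo_tool", "payload": {"rows": [{"offset": [0.1, 0, 0.02], "yaw": 0, "claw": 1}, {"offset": [0.2, 0, 0.03], "yaw": 0, "claw": 1}, {"offset": [0.28, 0, 0.05], "yaw": 0, "claw": 1}, {"offset": [0.41, 0, 0.11], "yaw": 0, "claw": 1}, {"offset": [0.54, 0, 0.18], "yaw": 0, "claw": 1}, {"offset": [0.62, 0, 0.24], "yaw": 0, "claw": 1}, {"offset": [0.69, 0, 0.3], "yaw": 0, "claw": 1}, {"offset": [0.69, 0, 0.3], "yaw": 0, "claw": 1}]}}

```text
time: 15.2
ee_pos: [0.4818, 0.286, 0.1734]
tcp_rot: [179.8, -0.5, 79.1]
wrist_force: [2.0, 10.8, 8.6]
opening: 0.0075
grasp_force: 36.9
```

```bash
python3 look.py t115
```

```text
t 15.2 tcp box [0.001  0.0094 0.1734] [179.81868822  -0.46778547  79.05539562] [ 2.01554    10.82742157  8.6087976 ] [ 2.23062081 -0.32177818  0.02852859] 0.0074554056047077795
```

View pics/t115.png

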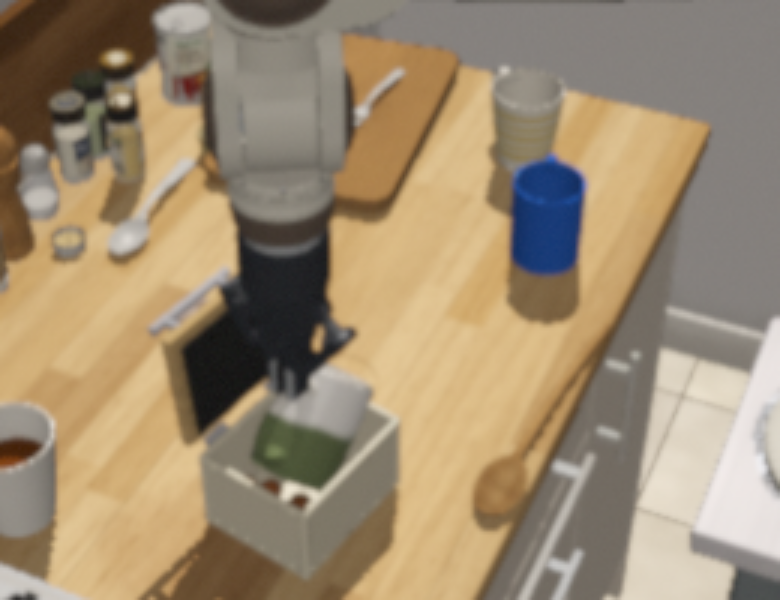

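Request:
{"api": "servo_tool", "payload": {"rows": [{"offset": [0, 0, -0.1], "yaw": 0, "claw": 1}, {"offset": [0, 0, -0.25], "yaw": 0, "claw": 1}, {"offset": [0, 0, -0.45], "yaw": 0, "claw": 1}, {"offset": [0, 0, -0.65], "yaw": 0, "claw": 1}, {"offset": [0, 0, -0.85], "yaw": 0, "claw": 1}, {"offset": [0, 0, -0.85], "yaw": 0, "claw": 1}], "squeeze": 50}}

```text
time: 16.0
ee_pos: [0.481, 0.2827, 0.2577]
tcp_rot: [179.9, -0.1, 78.9]
wrist_force: [-0.2, 0.0, -0.3]
opening: -0.0002
grasp_force: 0.0
```

```bash
python3 look.py up
```

```text
t 16.0 tcp box [0.0009 0.0059 0.2577] [ 1.79864959e+02 -1.18112293e-01  7.89204342e+01] [-0.20462534  0.03333862 -0.3120098 ] [ 0.04043372 -0.04841269  0.03572001] -0.0001718726174466328
```

View pics/up.png

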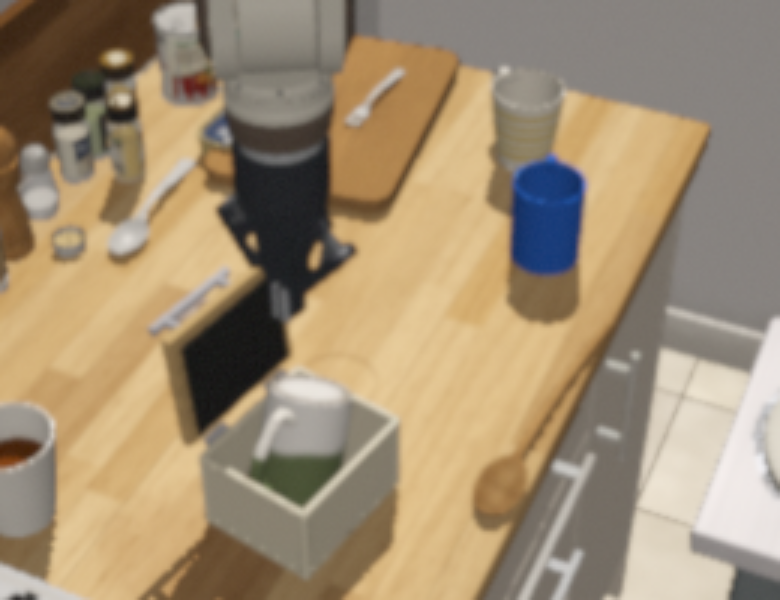

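The mug slipped and is now standing upside down in the box, with its handle toward the camera at crop (270,430). The nuts look to be in the box. I'll measure the mug from the side view, back the arm off 10 cm, and take a top view.

Request:
{"api": "servo_tool", "payload": {"rows": [{"offset": [-1, 0, -0.2], "yaw": 0, "claw": 0.4}, {"offset": [-1, -0.6, -0.2], "yaw": 0, "claw": 0.4}, {"offset": [-1, -1, -0.2], "yaw": 0, "claw": 0.4}, {"offset": [-1, -1, -0.2], "yaw": 0, "claw": 0.4}]}}

```text
time: 16.55
ee_pos: [0.361, 0.2032, 0.2759]
tcp_rot: [180.0, -0.0, 79.0]
wrist_force: [1.2, -0.2, 0.8]
opening: 0.051
grasp_force: 0.0
```

Run:
```python
from b import *
ims=[]
for n in("top","side"):
    p,d=camera(n);np.savez(n+"5.npz",p=p,d=d)
    a,b,c,e=(190,320,90,230) if n=="top" else (220,350,210,350)
    ims.append(cv2.resize(p[a:b,c:e,::-1],(392,364)))
    Q=toC(cloud(n,d));m=(abs(Q[...,0])<.07)&(abs(Q[...,1])<.08)&(Q[...,2]>.095)&(Q[...,2]<.2)
    print(n,m.sum(),[np.round(np.percentile(Q[m][:,i],[1,50,99]),3) for i in range(3)])
    P=Q[m];c=P.mean(0);nn=np.linalg.svd(P-c)[2][2];print(" normal",nn*np.sign(nn[2]))
    m=(abs(Q[...,0])<.05)&(abs(Q[...,1])<.062)&(Q[...,2]>.015)&(Q[...,2]<.09)
    print(" in",m.sum());np.set_printoptions(suppress=True)
cv2.imwrite("pics/inv.png",np.hstack(ims))
```

```text
t 16.55 tcp box [-0.1017 -0.095   0.2759] [ 1.79962118e+02 -4.85485156e-02  7.89899303e+01] [ 1.23988569 -0.16591789  0.75209486] [ 0.08049783 -0.04709365  0.01121981] 0.05102467662506059
top 1481 [array([-0.021,  0.019,  0.07 ]), array([-0.065, -0.024,  0.057]), array([0.096, 0.117, 0.178])]
 normal [-0.31078243 -0.20068238  0.92905375]
 in 318
side 1789 [array([-0.029,  0.061,  0.07 ]), array([-0.068,  0.   ,  0.07 ]), array([0.095, 0.126, 0.197])]
 normal [-0.62475612  0.06223254  0.77833598]
 in 400
```

View pics/inv.png

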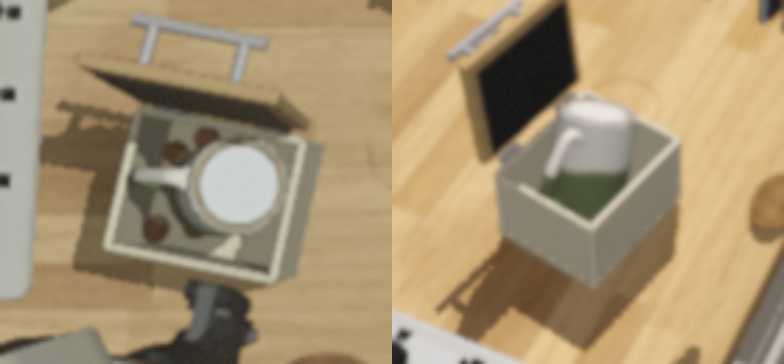

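The mug is upside down in the box with its base centre at crop (238,184) and its handle reaching to (135,175). Nuts are visible around it, and the rest are under it.

Run:
```python
from b import *
from scipy.optimize import least_squares
np.set_printoptions(suppress=True,precision=4)
for n in("top","side"):
    Q=toC(cloud(n,np.load(n+"5.npz")["d"]));X,Y,Z=Q[...,0],Q[...,1],Q[...,2]
    m=(X>-.045)&(X<.055)&(abs(Y)<.065)&(Z>.1)&(Z<.135);P=Q[m]
    c=np.median(P,0);
    for _ in range(3):
        k=np.hypot(*(P[:,:2]-c[:2]).T)<.033
        q=P[k];nn=np.linalg.svd(q-q.mean(0),full_matrices=False)[2][2];nn*=np.sign(nn[2]);res=(P-q.mean(0))@nn
        g=P[abs(res)<.003];(a,b),r=cv2.minEnclosingCircle((g[:,:2]*1000).astype(np.float32));c=np.array([a/1e3,b/1e3,0])
    print(n,"base c",a,b,"r",r,"z",q[:,2].mean(),"normal",nn,len(g))
    R_=np.hypot(X-c[0],Y-c[1]);h=(abs(X)<.052)&(abs(Y)<.064)&(R_>.047)&(Z>.045)&(Z<.125)
    ang=np.degrees(np.arctan2(Y-c[1],X-c[0]));h&=(abs(ang-90)<40);H=Q[h]
    print(" handle",len(H),H.mean(0),"ang",np.median(ang[h]),"zpct",np.percentile(H[:,2],[5,50,95]),"R",np.percentile(R_[h],[5,50,95]))
    # ridge by bands of z
    for lo in np.arange(.04,.12,.015):
        s=h&(Z>=lo)&(Z<lo+.015)
        if s.sum()>4: print("  z",round(lo,3),s.sum(),"x",np.median(X[s]),"y",np.percentile(Y[s],[5,50,95]))
```

```text
t 16.65 tcp box [-0.0998 -0.0942  0.2752] [ 1.79983375e+02 -7.04981867e-03  7.89718851e+01] [0.21872047 0.36163106 0.91561753] [ 0.00451169 -0.01367445  0.03322629] 0.05120348766306868
top base c 15.540307998657227 -32.61725616455078 r 37.90725326538086 z 0.11506819382147167 normal [ 0.1234 -0.4519  0.8835] 837
 handle 210 [-0.0014  0.0348  0.0875] ang 100.49129814031497 zpct [0.0506 0.086  0.1237] R [0.0502 0.0707 0.1075]
  z 0.04 16 x -0.017196958248000292 y [0.0253 0.0378 0.0505]
  z 0.055 57 x -0.0031055932919290445 y [0.0224 0.0392 0.0583]
  z 0.07 29 x -0.005242503962753211 y [0.0159 0.0261 0.0597]
  z 0.085 32 x -0.004116932254032165 y [0.0095 0.0184 0.0603]
  z 0.1 34 x 0.004596506262655831 y [0.0116 0.0481 0.058 ]
  z 0.115 42 x 0.010169030214500711 y [0.0166 0.0307 0.0409]
side base c -7.564418792724609 -6.685433387756348 r 32.11307144165039 z 0.11785424880964701 normal [-0.5781  0.4805  0.6595] 142
 handle 82 [0.0029 0.0498 0.096 ] ang 79.20263530573466 zpct [0.0612 0.1014 0.1167] R [0.0474 0.0572 0.07  ]
  z 0.055 17 x 0.006226400003220015 y [0.0371 0.0397 0.0451]
  z 0.085 21 x 0.00017355189674281602 y [0.0559 0.0604 0.0629]
  z 0.1 36 x 0.0028048106394290137 y [0.0418 0.0506 0.0584]
  z 0.115 8 x 0.005449854265489029 y [0.0388 0.0407 0.0468]
```

Request:
{"api": "servo_tool", "payload": {"rows": [{"offset": [0.72, 0, 0], "yaw": 0, "claw": 0.4}, {"offset": [0.72, 0.52, 0.2], "yaw": 0, "claw": 0.4}, {"offset": [0.72, 0.52, 0.4], "yaw": 0, "claw": 0.4}]}}

```text
time: 17.02
ee_pos: [0.4306, 0.2651, 0.2321]
tcp_rot: [-179.9, 0.2, 79.0]
wrist_force: [-1.2, -0.4, -0.9]
opening: 0.0515
grasp_force: 0.0
```

Request:
{"api": "servo_tool", "payload": {"rows": [{"offset": [0.72, 0.53, 0.2], "yaw": 0, "claw": 0.4}, {"offset": [0.72, 0.53, 0.4], "yaw": 0, "claw": 0.4}, {"offset": [0.72, 0.53, 0.4], "yaw": 0, "claw": 0.4}, {"offset": [0.72, 0.53, 0.4], "yaw": 0, "claw": 0.4}]}}

```text
time: 17.52
ee_pos: [0.494, 0.3244, 0.195]
tcp_rot: [-179.9, 0.1, 78.9]
wrist_force: [0.5, 0.4, 0.2]
opening: 0.0515
grasp_force: 0.0
```

```bash
python3 b.py
```

```text
t 17.525 tcp box [0.0056 0.0494 0.195 ] [-1.79943327e+02  6.36439183e-02  7.89181837e+01] [0.5475851  0.43125726 0.2461245 ] [-0.02276533 -0.02265428 -0.00950681] 0.05145871441833407
```

Positioned above the handle. Going down and gripping.

Request:
{"api": "servo_tool", "payload": {"rows": [{"offset": [0, 0, 0.4], "yaw": 0, "claw": 0.4}, {"offset": [0, 0, 0.75], "yaw": 0, "claw": 0.4}, {"offset": [0, 0, 0.94], "yaw": 0, "claw": 0.4}, {"offset": [0, 0, 0.94], "yaw": 0, "claw": 0.4}, {"offset": [0, 0, 0.94], "yaw": 0, "claw": 0.7}, {"offset": [0, 0, 0.94], "yaw": 0, "claw": 1}, {"offset": [0, 0, 0.94], "yaw": 0, "claw": 1}, {"offset": [0, 0, 0.94], "yaw": 0, "claw": 1}, {"offset": [0, 0, 0.94], "yaw": 0, "claw": 1}], "squeeze": 55}}

```text
time: 18.65
ee_pos: [0.4942, 0.3252, 0.1023]
tcp_rot: [179.9, -0.1, 78.9]
wrist_force: [1.0, 3.6, 5.0]
opening: 0.0144
grasp_force: 53.6
```

Request:
{"api": "servo_tool", "payload": {"rows": [{"offset": [0, 0, -0.1], "yaw": 0, "claw": 1}, {"offset": [0, 0, -0.25], "yaw": 0, "claw": 1}, {"offset": [0, 0, -0.4], "yaw": 0, "claw": 1}, {"offset": [0, 0, -0.55], "yaw": 0, "claw": 1}, {"offset": [0, 0, -0.7], "yaw": 0, "claw": 1}, {"offset": [0, 0, -0.7], "yaw": 0, "claw": 1}]}}

```text
time: 19.4
ee_pos: [0.4943, 0.3251, 0.1732]
tcp_rot: [179.9, -0.1, 78.9]
wrist_force: [0.2, 0.9, -2.6]
opening: 0.0142
grasp_force: 53.1
```

```bash
cat > pose.py <<'E'
from b import *
# mug silhouette in box y-z from side cloud near x plane, below the grip
p,d=camera("side");np.savez("s%s.npz"%sys.argv[1],p=p,d=d);Q=toC(cloud("side",d));X,Y,Z=np.moveaxis(Q,-1,0)
hsv=cv2.cvtColor(p,cv2.COLOR_RGB2HSV);t=toC(o["ee_pos"])
near=(abs(X-t[0])<.05)&(np.hypot(Y-t[1],Z-t[2])<.14)&(Z>.02)
g=near&(hsv[...,0]>30)&(hsv[...,0]<85)&(hsv[...,1]>60)&(hsv[...,2]<130)
w=near&(hsv[...,1]<35)&(hsv[...,2]>150)
for n,m in(("green",g),("white",w)): print(n,m.sum(),(Q[m].mean(0)-t).round(3),[np.round(np.percentile((Q[m]-t)[:,i],[3,97]),3) for i in(1,2)])
E
python3 pose.py a
```

```text
t 19.4 tcp box [0.0059 0.0501 0.1732] [ 1.79902120e+02 -9.60549287e-02  7.89354707e+01] [ 0.18064177  0.87698159 -2.61534029] [ 0.11915307 -0.05216857  0.02419266] 0.014233609646825157
green 412 [-0.024 -0.023 -0.038] [array([-0.054,  0.013]), array([-0.063, -0.008])]
white 284 [-0.017 -0.07   0.008] [array([-0.109, -0.036]), array([-0.012,  0.029])]
```

The mug is out and held; the wrist reads 2.6 N, so it is empty. It is tilted about 45° base-first. I'll lever it over the same rim in the reverse sense.

Request:
{"api": "servo_tool", "payload": {"rows": [{"offset": [-0.2, 0, -0.08], "yaw": 0, "claw": 1}, {"offset": [-0.4, 0, -0.12], "yaw": 0, "claw": 1}, {"offset": [-0.55, 0, -0.12], "yaw": 0, "claw": 1}, {"offset": [-0.65, 0, -0.12], "yaw": 0, "claw": 1}, {"offset": [-0.74, 0, -0.16], "yaw": 0, "claw": 1}, {"offset": [-0.83, 0, -0.2], "yaw": 0, "claw": 1}, {"offset": [-0.915, 0, -0.23], "yaw": 0, "claw": 1}, {"offset": [-0.915, 0, -0.23], "yaw": 0, "claw": 1}]}}

```text
time: 20.45
ee_pos: [0.479, 0.2362, 0.2014]
tcp_rot: [179.4, -0.7, 78.9]
wrist_force: [4.0, 9.4, 29.2]
opening: 0.0141
grasp_force: 60.3
```

```bash
python3 pose.py b
```

```text
t 20.45 tcp box [ 0.0078 -0.04    0.2014] [179.37884729  -0.6545059   78.92440808] [ 4.02249931  9.39877762 29.22627997] [ 2.14715823 -0.8901197  -0.01291489] 0.014064625436917437
green 469 [-0.02  -0.001 -0.041] [array([-0.027,  0.023]), array([-0.068,  0.   ])]
white 238 [-0.029 -0.046 -0.014] [array([-0.069, -0.022]), array([-0.031,  0.011])]
```

Request:
{"api": "servo_tool", "payload": {"rows": [{"offset": [-0.1, 0, -0.01], "yaw": 0, "claw": 1}, {"offset": [-0.19, 0, -0.02], "yaw": 0, "claw": 1}, {"offset": [-0.285, 0, -0.03], "yaw": 0, "claw": 1}, {"offset": [-0.38, 0, -0.02], "yaw": 0, "claw": 1}, {"offset": [-0.475, 0, 0.0], "yaw": 0, "claw": 1}, {"offset": [-0.565, 0, 0.01], "yaw": 0, "claw": 1}, {"offset": [-0.65, 0, 0.04], "yaw": 0, "claw": 1}, {"offset": [-0.74, 0, 0.08], "yaw": 0, "claw": 1}, {"offset": [-0.825, 0, 0.13], "yaw": 0, "claw": 1}, {"offset": [-0.825, 0, 0.13], "yaw": 0, "claw": 1}]}}

```text
time: 21.75
ee_pos: [0.4602, 0.1533, 0.1811]
tcp_rot: [-180.0, 0.0, 78.9]
wrist_force: [0.8, -1.2, 3.7]
opening: 0.0134
grasp_force: 60.3
```

```bash
python3 pose.py c
```

```text
t 21.75 tcp box [ 0.0051 -0.125   0.1811] [-1.79981395e+02  2.77127641e-02  7.88943654e+01] [ 0.77736884 -1.21174959  3.72605757] [ 0.07587512 -0.25692223 -0.03992179] 0.013393639316276946
green 667 [-0.003  0.027 -0.052] [array([-0.009,  0.051]), array([-0.096,  0.011])]
white 153 [-0.025 -0.027 -0.038] [array([-0.048, -0.007]), array([-0.052, -0.026])]
```

```bash
cat > fit.py <<'E'
from b import *
from scipy.optimize import least_squares
# capped-cylinder fit of the mug: th = angle of its up axis from vertical in box y-z, positive toward +y
def fit(tag,th0=None,fresh=True,rad=.16):
    if fresh:
        p,d=camera("side");np.savez(tag+".npz",p=p,d=d)
    else: f=np.load(tag+".npz");p,d=f["p"],f["d"]
    Q=toC(cloud("side",d));t=toC(o["ee_pos"]);X,Y,Z=np.moveaxis(Q,-1,0)
    hsv=cv2.cvtColor(p,cv2.COLOR_RGB2HSV);near=(abs(X-t[0])<.06)&(np.hypot(Y-t[1],Z-t[2])<rad)&(Z>.01)
    g=near&(hsv[...,0]>30)&(hsv[...,0]<85)&(hsv[...,1]>60)&(hsv[...,2]<130)
    w=near&(hsv[...,1]<35)&(hsv[...,2]>150)
    P=Q[g|w];lab=np.r_[np.zeros(0)];G=g[g|w]
    def res(q):
        th,cx,cy,cz=q;a=np.array([0,np.sin(th),np.cos(th)]);v=P-[cx,cy,cz];h=v@a;r=np.linalg.norm(v-h[:,None]*a,axis=1)
        dr=r-.039;dh=np.abs(h-.0505)-.0505
        s=np.where((dr>0)&(dh>0),np.hypot(dr,dh),np.maximum(dr,dh))
        col=np.where(G,np.maximum(.042-h,0),np.maximum(h-.052,0))
        return np.r_[s,.7*col]
    best=None
    for th in np.radians(np.arange(0,360,30)):
        a=np.array([np.sin(th),np.cos(th)]);c=P.mean(0)[1:]-.05*a
        r=least_squares(res,[th,t[0],*c],loss="soft_l1",f_scale=.004)
        if best is None or r.cost<best.cost: best=r
    th,cx,cy,cz=best.x
    a=np.array([np.sin(th),np.cos(th)]);b=np.array([np.cos(th),-np.sin(th)])
    v=np.array([t[1]-cy,t[2]-cz])
    print("n",len(P),"tilt",round(np.degrees(th)%360,1),"base c box",best.x[1:].round(4),"grip s",round(v@a,4),"rho",round(v@b,4),"rms",np.sqrt(np.median(best.fun**2)).round(4))
if __name__=="__main__": fit(sys.argv[1],fresh=len(sys.argv)<3)
E
for k in sa sb sc; do python3 fit.py $k x; done
```

```text
t 21.8 tcp box [ 0.0052 -0.1247  0.1813] [-1.79988940e+02  1.91668775e-02  7.89064379e+01] [ 1.77709659 -1.72659424  3.81334454] [-0.01523009 -0.23121647 -0.04520068] 0.013407601326731498
n 495 tilt 150.3 base c box [ 0.0042 -0.036   0.1824] grip s -0.0429 rho 0.0777 rms 0.0
t 21.8 tcp box [ 0.0052 -0.1247  0.1813] [-1.79988940e+02  1.91668775e-02  7.89064379e+01] [ 1.77709659 -1.72659424  3.81334454] [-0.01523009 -0.23121647 -0.04520068] 0.013407601326731498
n 713 tilt 123.0 base c box [ 0.0058 -0.1256  0.1811] grip s 0.0007 rho -0.0007 rms 0.0
t 21.8 tcp box [ 0.0052 -0.1247  0.1813] [-1.79988940e+02  1.91668775e-02  7.89064379e+01] [ 1.77709659 -1.72659424  3.81334454] [-0.01523009 -0.23121647 -0.04520068] 0.013407601326731498
n 820 tilt 74.9 base c box [ 0.0013 -0.1742  0.1072] grip s 0.0671 rho -0.0586 rms 0.0002
```

The fit gives a tilt of 75°, with the grip near the mouth end of the handle. I'll keep righting it by letting the rim press up the mouth side while the tool comes down outside the wall.

Request:
{"api": "servo_tool", "payload": {"rows": [{"offset": [0.115, 0, -0.02], "yaw": 0, "claw": 1}, {"offset": [0.115, 0, 0.02], "yaw": 0, "claw": 1}, {"offset": [0.04, 0, 0.07], "yaw": 0, "claw": 1}, {"offset": [-0.04, 0, 0.12], "yaw": 0, "claw": 1}, {"offset": [-0.115, 0, 0.17], "yaw": 0, "claw": 1}, {"offset": [-0.17, 0, 0.24], "yaw": 0, "claw": 1}, {"offset": [-0.23, 0, 0.31], "yaw": 0, "claw": 1}, {"offset": [-0.285, 0, 0.37], "yaw": 0, "claw": 1}, {"offset": [-0.285, 0, 0.37], "yaw": 0, "claw": 1}], "squeeze": 35}}

```text
time: 22.92
ee_pos: [0.4558, 0.1243, 0.1475]
tcp_rot: [179.7, 0.1, 78.8]
wrist_force: [-5.0, -17.6, 26.7]
opening: 0.0134
grasp_force: 137.0
```

```bash
python3 fit.py sd
```

```text
t 22.925 tcp box [ 0.0064 -0.1543  0.1475] [1.79728399e+02 1.11292129e-01 7.88398730e+01] [ -4.96284983 -17.63333843  26.74806786] [-2.13558097  0.73125272  0.14888574] 0.013430486219824653
n 655 tilt 53.4 base c box [-0.0003 -0.1764  0.0612] grip s 0.0692 rho -0.0562 rms 0.0009
```

Request:
{"api": "servo_tool", "payload": {"rows": [{"offset": [-0.04, 0, 0.08], "yaw": 0, "claw": 1}, {"offset": [-0.08, 0, 0.16], "yaw": 0, "claw": 1}, {"offset": [-0.12, 0, 0.23], "yaw": 0, "claw": 1}, {"offset": [-0.14, 0, 0.3], "yaw": 0, "claw": 1}, {"offset": [-0.16, 0, 0.36], "yaw": 0, "claw": 1}, {"offset": [-0.17, 0, 0.42], "yaw": 0, "claw": 1}, {"offset": [-0.18, 0, 0.48], "yaw": 0, "claw": 1}, {"offset": [-0.18, 0, 0.48], "yaw": 0, "claw": 1}]}}

```text
time: 23.98
ee_pos: [0.4548, 0.1091, 0.1082]
tcp_rot: [179.3, -0.3, 79.0]
wrist_force: [-22.1, -12.5, 96.4]
opening: 0.0137
grasp_force: 186.1
```

```bash
python3 fit.py se
```

```text
t 23.975 tcp box [ 0.0082 -0.1695  0.1082] [179.2606906   -0.34643239  78.96767139] [-22.05249385 -12.53112089  96.35304744] [-1.1310304   6.42102184  0.48961549] 0.01367941053241324
n 518 tilt 39.9 base c box [ 0.001  -0.1748  0.0167] grip s 0.0736 rho -0.0547 rms 0.001
```

Request:
{"api": "servo_tool", "payload": {"rows": [{"offset": [0, 0, -0.2], "yaw": 0, "claw": 1}, {"offset": [0, 0, -0.3], "yaw": 0, "claw": 1}, {"offset": [0, 0, -0.3], "yaw": 0, "claw": 1}]}}

```text
time: 24.4
ee_pos: [0.4513, 0.1085, 0.1258]
tcp_rot: [-179.9, 0.0, 79.0]
wrist_force: [-0.8, -0.2, -2.3]
opening: 0.0137
grasp_force: 168.1
```

```bash
python3 fit.py sf
python3 - <<'E'
import numpy as np,cv2
p=np.load("sf.npz")["p"];cv2.imwrite("pics/sf.png",cv2.resize(p[150:330,240:440,::-1],None,fx=3.3,fy=3.3,interpolation=cv2.INTER_CUBIC))
E
```

```text
t 24.4 tcp box [ 0.005  -0.1707  0.1258] [-1.79943822e+02  2.29173400e-02  7.89619101e+01] [-0.81196646 -0.1749214  -2.25541359] [-0.09544842 -0.00427088  0.02583492] 0.013743132056026685
n 580 tilt 41.7 base c box [ 1.000e-04 -1.785e-01  3.400e-02] grip s 0.0738 rho -0.0552 rms 0.0009
```

View pics/sf.png

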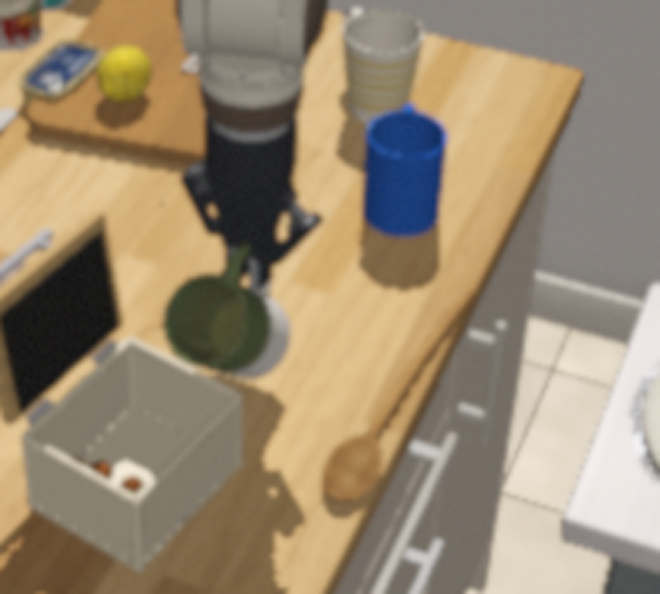

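The mug is tilted about 42° beside the box, and the fingers have jammed tight on the handle. I'll rest it on its base edge against the wall, relax the fingers, and grip again lightly.

Request:
{"api": "servo_tool", "payload": {"rows": [{"offset": [0.11, 0, 0.03], "yaw": 0, "claw": 1}, {"offset": [0.11, 0, 0.08], "yaw": 0, "claw": 1}, {"offset": [0.11, 0, 0.08], "yaw": 0, "claw": 0.8}, {"offset": [0.11, 0, 0.08], "yaw": 0, "claw": 0.8}, {"offset": [0.11, 0, 0.08], "yaw": 0, "claw": 0.8}], "squeeze": 20}}

```text
time: 25.08
ee_pos: [0.4527, 0.1169, 0.1172]
tcp_rot: [-179.9, 0.4, 78.8]
wrist_force: [-2.9, -17.1, 3.0]
opening: 0.0171
grasp_force: 41.3
```

```bash
python3 fit.py sg
```

```text
t 25.075 tcp box [ 0.0047 -0.1621  0.1172] [-179.92020752    0.39497134   78.84578936] [ -2.85684538 -17.08707794   2.97161443] [-3.50799188  0.72218942  0.02924503] 0.01714703316377039
n 550 tilt 45.0 base c box [-0.0004 -0.1738  0.0269] grip s 0.0721 rho -0.0556 rms 0.001
```

Request:
{"api": "servo_tool", "payload": {"rows": [{"offset": [-0.04, 0, 0.0], "yaw": 0, "claw": 0.65}, {"offset": [-0.08, 0, -0.08], "yaw": 0, "claw": 0.6}, {"offset": [-0.08, 0, -0.08], "yaw": 0, "claw": 0.6}, {"offset": [-0.08, 0, -0.08], "yaw": 0, "claw": 0.6}]}}

```text
time: 25.62
ee_pos: [0.4522, 0.1115, 0.1266]
tcp_rot: [180.0, -0.0, 78.9]
wrist_force: [-0.2, -0.1, -0.9]
opening: 0.0343
grasp_force: 0.0
```

```bash
python3 fit.py sh
```

```text
t 25.625 tcp box [ 0.0053 -0.1676  0.1266] [ 1.79981628e+02 -2.04257354e-02  7.89419794e+01] [-0.15068797 -0.06279109 -0.87116365] [0.05269298 0.00175263 0.00999242] 0.034295623821128655
n 505 tilt 52.5 base c box [-0.0072 -0.1811  0.0251] grip s 0.0724 rho -0.0723 rms 0.0009
```

Request:
{"api": "servo_tool", "payload": {"rows": [{"offset": [0.02, 0, 0.03], "yaw": 0, "claw": 0.6}, {"offset": [0.02, 0, 0.03], "yaw": 0, "claw": 1}, {"offset": [0.02, 0, 0.03], "yaw": 0, "claw": 1}, {"offset": [0.02, 0, 0.03], "yaw": 0, "claw": 1}, {"offset": [0.02, 0, 0.03], "yaw": 0, "claw": 1}, {"offset": [-0.05, 0, 0.03], "yaw": 0, "claw": 1}, {"offset": [-0.12, 0, 0.04], "yaw": 0, "claw": 1}, {"offset": [-0.18, 0, 0.06], "yaw": 0, "claw": 1}, {"offset": [-0.25, 0, 0.08], "yaw": 0, "claw": 1}, {"offset": [-0.25, 0, 0.08], "yaw": 0, "claw": 1}], "squeeze": 20}}

```text
time: 26.92
ee_pos: [0.4479, 0.086, 0.1197]
tcp_rot: [179.9, -0.0, 78.9]
wrist_force: [0.5, -0.4, 8.6]
opening: 0.0155
grasp_force: 19.5
```

```bash
python3 fit.py si
```

```text
t 26.925 tcp box [ 0.0059 -0.1935  0.1197] [ 1.79858061e+02 -3.17001346e-02  7.88821325e+01] [ 0.52045736 -0.4488346   8.6025876 ] [ 0.02894599  0.12987539 -0.01939669] 0.015454257967552301
n 531 tilt 38.4 base c box [-0.0049 -0.1902  0.0165] grip s 0.0789 rho -0.0666 rms 0.0008
```

Request:
{"api": "servo_tool", "payload": {"rows": [{"offset": [-0.1, 0, 0.03], "yaw": 0, "claw": 1}, {"offset": [-0.195, 0, 0.06], "yaw": 0, "claw": 1}, {"offset": [-0.245, 0, 0.09], "yaw": 0, "claw": 1}, {"offset": [-0.295, 0, 0.12], "yaw": 0, "claw": 1}, {"offset": [-0.345, 0, 0.15], "yaw": 0, "claw": 1}, {"offset": [-0.395, 0, 0.18], "yaw": 0, "claw": 1}, {"offset": [-0.445, 0, 0.215], "yaw": 0, "claw": 1}, {"offset": [-0.495, 0, 0.25], "yaw": 0, "claw": 1}, {"offset": [-0.535, 0, 0.285], "yaw": 0, "claw": 1}, {"offset": [-0.575, 0, 0.32], "yaw": 0, "claw": 1}, {"offset": [-0.575, 0, 0.32], "yaw": 0, "claw": 1}]}}

```text
time: 28.35
ee_pos: [0.436, 0.03, 0.0861]
tcp_rot: [-180.0, 0.0, 78.9]
wrist_force: [-0.3, -3.2, 1.9]
opening: 0.0149
grasp_force: 19.2
```

```bash
python3 fit.py sj
```

```text
t 28.35 tcp box [ 0.0049 -0.2507  0.0861] [-1.79968343e+02  1.52602643e-02  7.89084658e+01] [-0.26102077 -3.24670767  1.89568367] [-0.32921613  0.15546802  0.00573188] 0.014934002107638344
n 654 tilt 4.6 base c box [-0.0021 -0.187   0.0011] grip s 0.0797 rho -0.0702 rms 0.0001
```

Request:
{"api": "servo_tool", "payload": {"rows": [{"offset": [0, 0, 0], "yaw": 0, "claw": 0.7}, {"offset": [0, 0, 0], "yaw": 0, "claw": 0.5}, {"offset": [0, 0, 0], "yaw": 0, "claw": 0.5}, {"offset": [0, 0, -0.3], "yaw": 0, "claw": 0.5}, {"offset": [0, 0, -0.8], "yaw": 0, "claw": 0.5}, {"offset": [0, 0, -1], "yaw": 0, "claw": 0.5}, {"offset": [0, 0, -1], "yaw": 0, "claw": 0.5}]}}

```text
time: 29.28
ee_pos: [0.437, 0.0305, 0.1879]
tcp_rot: [179.8, -0.0, 78.9]
wrist_force: [-0.8, 0.2, -1.2]
opening: 0.0427
grasp_force: 0.0
```

```bash
sed -i 's/"tilt"/"cost",round(best.cost,5),"tilt"/' fit.py; sed -i 's/if __name__.*/if __name__=="__main__": fit(sys.argv[1],fresh=len(sys.argv)<3,rad=.22)/' fit.py; python3 fit.py sk
python3 - <<'E'
from b import *
np.set_printoptions(suppress=True,precision=4)
# mug rim plane (upright check) + nuts in the box + lid position
p,d=camera("top");Q=toC(cloud("top",d));f=np.load("sk.npz")
for n,(p,d) in dict(top=(p,d),side=(f["p"],f["d"])).items():
    Q=toC(cloud(n,d));X,Y,Z=np.moveaxis(Q,-1,0);h=cv2.cvtColor(p,cv2.COLOR_RGB2HSV)
    nut=(abs(X)<.056)&(abs(Y)<.068)&(Z<.085)&(Z>.012)&(h[...,1]>80)&(h[...,0]<20);
    k,l,s,c=cv2.connectedComponentsWithStats(nut.astype(np.uint8))
    print(n,"nuts",[(s[i,4],Q[l==i].mean(0).round(3).tolist()) for i in range(1,k) if s[i,4]>5])
    out=(h[...,1]>80)&(h[...,0]<12)&(Z>.012)&(Z<.03)&(abs(X)<.3)&(abs(Y)<.4)&~((abs(X)<.056)&(abs(Y)<.068))
    k,l,s,c=cv2.connectedComponentsWithStats(out.astype(np.uint8));print("  stray?",[(s[i,4],Q[l==i].mean(0).round(3).tolist()) for i in range(1,k) if s[i,4]>6])
    L=(X>.05)&(X<.11)&(abs(Y)<.065)&(Z>.11)&(Z<.205)&(h[...,2]<70) if n=="side" else (X>.05)&(X<.14)&(abs(Y)<.06)&(Z>.175)&(Z<.2)
    print("  lid/bar",L.sum(),np.percentile(Q[L][:,0],[5,50,95]),np.median(Q[L],0))
    r=(np.hypot(X,Y+.19)<.06)&(Z>.093)&(Z<.115);P=Q[r];
    if len(P)>20:
        nn=np.linalg.svd(P-P.mean(0),full_matrices=False)[2][2];print("  rim",len(P),P.mean(0),np.degrees(np.arccos(abs(nn[2]))))
E
```

```text
t 29.275 tcp box [ 0.0058 -0.25    0.1879] [ 1.79845294e+02 -4.97282843e-02  7.89455822e+01] [-0.77345109  0.23629609 -1.16717762] [0.03288459 0.02184081 0.01120746] 0.042686728494086085
n 698 cost 0.00849 tilt 2.0 base c box [-0.0044 -0.1921  0.0003] grip s 0.1855 rho -0.0644 rms 0.0001
t 29.325 tcp box [ 0.0053 -0.2502  0.1864] [ 1.79960731e+02 -1.55423608e-02  7.89446370e+01] [ 0.14105653  0.06465555 -1.52476255] [-0.02418308 -0.00934355  0.0351391 ] 0.04313277588692278
top nuts [(np.int32(293), [0.008, 0.024, 0.03]), (np.int32(55), [0.027, 0.053, 0.03]), (np.int32(58), [-0.04, 0.055, 0.03])]
  stray? []
  lid/bar 452 [0.0721 0.1157 0.1247] [0.1157 0.001  0.1917]
side nuts [(np.int32(19), [0.019, 0.018, 0.033]), (np.int32(14), [-0.012, 0.018, 0.034])]
  stray? []
  lid/bar 1003 [0.0609 0.0669 0.0732] [0.0669 0.0052 0.1608]
  rim 175 [-0.0051 -0.1908  0.0982] 0.3297654334735593
```

The mug is upright (0.3°). The visible nut areas add up to seven, all in the box, with none stray. Next is closing the lid.

Request:
{"api": "servo_tool", "payload": {"rows": [{"offset": [0.1, 0, -0.6], "yaw": 0, "claw": 0.75}, {"offset": [0.6, 0.1, -0.8], "yaw": 0, "claw": 0.75}, {"offset": [0.85, 0.1, -0.8], "yaw": 0, "claw": 0.75}]}}

```text
time: 29.75
ee_pos: [0.4632, 0.1134, 0.2665]
tcp_rot: [180.0, -0.0, 79.0]
wrist_force: [-0.1, -0.2, -1.0]
opening: 0.0213
grasp_force: 0.0
```

Request:
{"api": "servo_tool", "payload": {"rows": [{"offset": [0.5, 0.3, 0], "yaw": 0, "claw": 0.75}, {"offset": [0.85, 0.5, 0], "yaw": 0, "claw": 0.75}, {"offset": [0.85, 0.5, 0], "yaw": 0, "claw": 0.75}]}}

```text
time: 30.12
ee_pos: [0.5284, 0.1873, 0.2632]
tcp_rot: [-179.8, 0.1, 79.1]
wrist_force: [0.3, -1.1, -1.0]
opening: 0.0212
grasp_force: 0.0
```

Request:
{"api": "servo_tool", "payload": {"rows": [{"offset": [0.5, 0.3, 0], "yaw": 0, "claw": 0.75}, {"offset": [0.8, 0.5, 0], "yaw": 0, "claw": 0.75}, {"offset": [0.8, 0.5, 0], "yaw": 0, "claw": 0.75}, {"offset": [0.8, 0.5, 0], "yaw": 0, "claw": 0.75}]}}

```text
time: 30.62
ee_pos: [0.5916, 0.2538, 0.2658]
tcp_rot: [-179.9, 0.1, 78.9]
wrist_force: [-0.3, 0.5, 0.6]
opening: 0.0213
grasp_force: 0.0
```

```bash
python3 b.py
```

```text
t 30.625 tcp box [ 0.115  -0.0013  0.2658] [-1.79930681e+02  5.66930302e-02  7.89232621e+01] [-0.29171367  0.45899059  0.64605522] [ 0.00412012 -0.04009797  0.03610945] 0.021276506308814377
```

Request:
{"api": "servo_tool", "payload": {"rows": [{"offset": [0, 0.015, 0.2], "yaw": 0, "claw": 0.75}, {"offset": [0, 0.015, 0.5], "yaw": 0, "claw": 0.75}, {"offset": [0, 0.015, 0.7], "yaw": 0, "claw": 0.75}, {"offset": [0, 0.015, 0.7], "yaw": 0, "claw": 0.75}, {"offset": [0, 0.015, 0.7], "yaw": 0, "claw": 1}, {"offset": [0, 0.015, 0.7], "yaw": 0, "claw": 1}, {"offset": [0, 0.015, 0.7], "yaw": 0, "claw": 1}, {"offset": [0, 0.015, 0.7], "yaw": 0, "claw": 1}], "squeeze": 25}}

```text
time: 31.62
ee_pos: [0.5938, 0.2533, 0.1974]
tcp_rot: [179.9, 0.1, 78.9]
wrist_force: [0.1, -6.5, 6.4]
opening: 0.0087
grasp_force: 25.8
```

Request:
{"api": "servo_tool", "payload": {"rows": [{"offset": [0, -0.087, -0.044], "yaw": 0, "claw": 1}, {"offset": [0, -0.178, -0.08], "yaw": 0, "claw": 1}, {"offset": [0, -0.271, -0.108], "yaw": 0, "claw": 1}, {"offset": [0, -0.367, -0.127], "yaw": 0, "claw": 1}, {"offset": [0, -0.464, -0.14], "yaw": 0, "claw": 1}, {"offset": [0, -0.561, -0.143], "yaw": 0, "claw": 1}, {"offset": [0, -0.659, -0.137], "yaw": 0, "claw": 1}, {"offset": [0, -0.755, -0.124], "yaw": 0, "claw": 1}, {"offset": [0, -0.85, -0.101], "yaw": 0, "claw": 1}, {"offset": [0, -0.943, -0.071], "yaw": 0, "claw": 1}, {"offset": [0, -0.943, -0.071], "yaw": 0, "claw": 1}]}}

```text
time: 33.0
ee_pos: [0.4999, 0.2725, 0.2033]
tcp_rot: [-179.9, 0.0, 79.0]
wrist_force: [-3.7, -3.7, 2.6]
opening: 0.0091
grasp_force: 26.5
```

```bash
python3 b.py
```

```text
t 33.0 tcp box [ 0.0214 -0.0005  0.2033] [-1.79915727e+02  2.24019831e-02  7.89767813e+01] [-3.6814827  -3.7009882   2.64270582] [-0.85375687  0.40393762 -0.04394585] 0.009072497774184712
```

Request:
{"api": "servo_tool", "payload": {"rows": [{"offset": [0, -0.09, 0.039], "yaw": 0, "claw": 1}, {"offset": [0, -0.175, 0.086], "yaw": 0, "claw": 1}, {"offset": [0, -0.257, 0.139], "yaw": 0, "claw": 1}, {"offset": [0, -0.333, 0.2], "yaw": 0, "claw": 1}, {"offset": [0, -0.405, 0.266], "yaw": 0, "claw": 1}, {"offset": [0, -0.47, 0.34], "yaw": 0, "claw": 1}, {"offset": [0, -0.529, 0.417], "yaw": 0, "claw": 1}, {"offset": [0, -0.58, 0.5], "yaw": 0, "claw": 1}, {"offset": [0, -0.624, 0.587], "yaw": 0, "claw": 1}, {"offset": [0, -0.625, 0.61], "yaw": 0, "claw": 1}, {"offset": [0, -0.625, 0.61], "yaw": 0, "claw": 1}]}}

```text
time: 34.38
ee_pos: [0.4391, 0.2847, 0.143]
tcp_rot: [-179.9, -0.1, 79.0]
wrist_force: [-4.0, 1.9, 6.9]
opening: 0.0089
grasp_force: 27.9
```

```bash
python3 b.py
```

```text
t 34.375 tcp box [-4.07e-02 -1.00e-04  1.43e-01] [-1.79934389e+02 -5.33431728e-02  7.89609542e+01] [-3.96537009  1.9473017   6.92364899] [ 0.17303378  0.75972997 -0.04727406] 0.008859184128491664
```

Request:
{"api": "servo_tool", "payload": {"rows": [{"offset": [0, 0, 0.04], "yaw": 0, "claw": 1}, {"offset": [0, 0, 0.06], "yaw": 0, "claw": 1}, {"offset": [0, 0, 0.06], "yaw": 0, "claw": 1}]}}

```text
time: 34.75
ee_pos: [0.4392, 0.2854, 0.1409]
tcp_rot: [179.9, -0.3, 79.0]
wrist_force: [-13.4, -1.8, 33.0]
opening: 0.0089
grasp_force: 31.4
```

Force jumped to 33 N with little movement, so the lid is on the rim. I'll relax, release, rise and verify.

Request:
{"api": "servo_tool", "payload": {"rows": [{"offset": [0, 0, -0.03], "yaw": 0, "claw": 1}, {"offset": [0, 0, -0.03], "yaw": 0, "claw": 0.6}, {"offset": [0, 0, -0.03], "yaw": 0, "claw": 0.6}, {"offset": [0, 0, -0.03], "yaw": 0, "claw": 0.6}, {"offset": [0, 0, -0.5], "yaw": 0, "claw": 0.6}, {"offset": [0, 0, -1], "yaw": 0, "claw": 0.6}, {"offset": [0, 0, -1], "yaw": 0, "claw": 0.6}]}}

```text
time: 35.62
ee_pos: [0.4408, 0.285, 0.2403]
tcp_rot: [179.8, -0.2, 78.9]
wrist_force: [0.3, -0.7, -0.9]
opening: 0.034
grasp_force: 0.0
```

Request:
{"api": "servo_tool", "payload": {"rows": [{"offset": [0, -0.5, -0.3], "yaw": 0, "claw": 0.6}, {"offset": [0, -1, -0.3], "yaw": 0, "claw": 0.6}, {"offset": [0, -1, -0.3], "yaw": 0, "claw": 0.6}]}}

```text
time: 36.0
ee_pos: [0.3395, 0.3039, 0.2665]
tcp_rot: [-180.0, -0.0, 79.1]
wrist_force: [0.5, -0.3, -0.2]
opening: 0.0341
grasp_force: 0.0
```

Run:
```python
from b import *
np.set_printoptions(suppress=True,precision=4)
for n in("top","side"):
    p,d=camera(n);Q=toC(cloud(n,d));X,Y,Z=np.moveaxis(Q,-1,0)
    P=Q[(abs(X)<.05)&(abs(Y)<.065)&(Z>.095)&(Z<.115)];A=np.c_[P[:,:2],np.ones(len(P))]
    c=np.linalg.lstsq(A,P[:,2],rcond=None)[0]
    for _ in range(4):
        k=abs(A@c-P[:,2])<.003;c=np.linalg.lstsq(A[k],P[k,2],rcond=None)[0]
    print(n,"lid slopes rad",c,k.sum())
    P=Q[(np.hypot(X+.004,Y+.19)<.06)&(Z>.093)&(Z<.115)]
    if len(P)>20: print(" mug rim tilt",np.degrees(np.arccos(abs(np.linalg.svd(P-P.mean(0),full_matrices=False)[2][2][2]))),P.mean(0))
```

```text
t 36.0 tcp box [-0.1421 -0.0003  0.2665] [-1.79985743e+02 -1.02335931e-02  7.90812813e+01] [ 0.461494   -0.26974915 -0.232918  ] [ 0.02640118 -0.00196483  0.04348852] 0.03414398956886039
top lid slopes rad [ 0.0061 -0.0008  0.1043] 2300
 mug rim tilt 2.3551979803263126 [-0.0003 -0.1966  0.0992]
side lid slopes rad [-0.0038  0.0183  0.1048] 1062
 mug rim tilt 5.967471786355516 [-0.0133 -0.1625  0.0986]
```

```bash
python3 -c "
from workcell import *
print(job_done())"
```

```text
the job is handed in; nothing more can be done
None
```

I handed the job in at about 36 s, with the nuts poured into the box, the mug standing upright on the worktop (measured within 0.5° just after I let go of it) and the lid shut; no verdict came back. The count of seven nuts is partly inferred: two lay apart, and a cluster about five nuts in size made up the rest, with none seen outside the box.

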